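# Set the portion stop of a bakery cutting board to the yellow clip

## Robot

A 6-joint arm with a two-finger parallel gripper is mounted at the origin on the work surface. World frame = base frame: x ahead of the robot, y to its left, z up, the work surface at z = 0. Lengths are in m, angles in degrees, forces in N, time in s.
With the tool pointing down it reaches from about 0.375 to 0.75 m from the base axis. Payload 9 kg.
Tool frame: the origin (TCP) lies where the fingers leave the gripper's body, on its centre line; the fingertips stand 73 mm ahead of it and the grasp point (between the pads) lies 54 mm ahead of it (robot.tip_reach is the distance from the TCP to the fingertips, in m); z points along the fingers, y is the line along which they close (so a half turn about z gives the same grasp; the last joint's range is limited). The gripper opens to 85 mm and grips with 20 to 120 N. Pads are 22 mm wide; open, the fingers measure 114 mm over their backs; the gripper's body (76 mm by 85 mm) begins 54 mm behind the grasp point. The pads swing forward as they close: fully open they stand 13 mm farther back than shut.
Start: joints at [64.876, 5.964, 5.575, 89.605, 0, 77.527], TCP at [0.131, 0.585, 0.304] pointing down, gripper open.
Joint ranges: [-171.21, 171.21], [-48.23, 106.86], [-62.78, 66.21], [-105.2, 120.99], [-86.42, 89.51], [-180, 180]. Speed limits (degrees/s): [127.2, 127.2, 147.25, 180, 180, 180].

## Interface

Orientations are given as [roll, pitch, yaw] about the fixed x, y, z axes, in that order (R = Rz(yaw) Ry(pitch) Rx(roll)).
In Python, from plant import robot gives the robot as it stands. Calls block until the motion is done:
- robot.move_pose(position, orientation): joint-space move of the TCP to a pose.
- robot.line_to(position, vel=0.15, rotation=None, guard=None): straight line of the TCP; rotation=None keeps the orientation; vel is the mean speed in m/s. With guard (N) it stops when the force on the tool has changed by that much, and returns True; else False.
- robot.goto_joints(angles): joint-space move.
- robot.set_gripper(opening): finger opening in m; the grip force is fixed at half the most; returns when the fingers have stopped.
- robot.pause(seconds).
- robot.ik(position, orientation): joint angles nearest the present ones, or None.
- robot.observe(): the state.
- robot.grab_frame(name): name is "scene" or "top" or "wrist"; returns the picture (400x640x3 uint8, blue, green, red); there is no depth.
- robot.get_calibration(name): a dict with "vertical_fov" (degrees; the focal length in pixels is half the picture's height over the tangent of half this angle, whatever the lens; pixels are square), "cx", "cy" (the principal point, pixels), "rvec" (rotation vector, rad) and "tvec" (3), from world to camera coordinates, as OpenCV has them. Camera axes: x right, y down, z forward; pixel columns grow to the right and rows downward; lengths in m; the calibration is good to about 2 mm. The wrist camera is an equidistant fisheye: a pixel r from the principal point sees the ray r / f radians off the axis. A picture is of the moment at which its call begins: read the wrist's pose just before it. get_calibration takes no time and is no camera call; for the wrist camera it gives the pose at the moment of the call.
A pose or a line that the arm cannot do raises robot.IKError and nothing moves.
- robot.job_done(): hands the job in; it is judged then, once.
The state is a dict: "time": time; "q": joint angles; "qvel": joint speeds; "joint_torque": joint torques, N m; "tool_pos": TCP position; "tcp_rot": TCP orientation; "ft_force": force on the tool from outside, world axes, zero at the start; "torque": the same for the moment, N m; "gripper_width": finger opening in m; "gripper_force": force on a finger pad.
Only numpy, scipy, OpenCV 4.12 (cv2) and the standard library are available. Lean on these libraries where they do the work, as an engineer would, in place of code of your own. Each camera call takes 0.05 s, during which the arm holds its last target. There are 200 camera calls.

## Task

Set the portioning board for today's roll size: with the fingertips, gently push the white stop along its rail until its spring plunger drops into the notch beside the yellow clip, clicking on through any other notch on the way. Only push the stop, never pinch or lift it or pull its plunger, leave the other kitchen things where they are, and finish with the hand clear.

Things in the scene. Friction and masses are not known exactly. Their poses are not given: they have to be found in the camera images.
- board: Light wooden portioning board fixed to the table, 250 mm (its x, from -120 to +130) by 400 mm (its y) by 20 mm thick; origin on the table under its middle. An aluminium rail 20 mm wide runs along its y at x = +85 mm, top 36 mm above the table, with three V notches (18 mm wide, 35 degree flanks) 50 mm apart in its top at y = -50, 0 and +50 mm. 6 mm thick posts 46 mm high end the rail at y = -175 and +175 mm. z is up.
- stop (a joint): Place of the stop along the rail in m, 0 to 0.24, growing along the board's +y; it starts near 0 (0 to 0.045), before all three notches. The notches are at 0.08, 0.13 and 0.18. It slides with about 2 N; at each notch the force first dips to nothing as the plunger pulls the stop the last 7 mm or so ahead into the centre, and pushing it on out again takes about 7 N. It stays where it is left.
- stop_push (a point): Place to push: centre of the stop's white fence on the face that looks to the board's -y (the start end), 50 mm above the table. The fence is an upright white plate 136 mm long across the board (board x from -73 to +63 mm; this point is at board x = 0), 14 mm thick, from 24 to 75 mm above the table. This face lies 7 mm behind the stop's centre line. Axes are the board's; push along +y.
- stop_mark (a point): Far end of the white index line on top of the stop's black carriage (the carriage is 44 mm across the rail by 40 mm along it, top 58 mm above the table); it marks the stop's centre line and comes level with a clip (in the board's y) when the stop is in that clip's notch.
- plunger (a joint): Red-capped spring plunger standing in the carriage: 0 when riding on top of the rail, about +0.005 m when it has dropped into a notch; negative if pulled up.
- plunger_cap (a point): Top of the plunger's red cap (18 mm across), 79 mm above the table when riding on the rail, about 74 mm when dropped.
- clip_yellow: Yellow clip, 10 by 14 by 32 mm high, fixed on the board at its far (+x) edge beside one of the three notches: the wanted one. Origin at the centre of its underside, axes as the board's; same y in the board's frame as the notch.
- clip_blue: Blue clip, same shape, beside another notch.
- clip_green: Green clip, same shape, beside the remaining notch.
- ring_cutter: Steel ring cutter, 54 mm across, 35 mm high, standing on the board's +y end. Leave alone. Origin under its centre.
- scraper: Bench scraper lying on the table beyond the board's +y end, 96 by 130 by 20 mm. Leave alone.
- spoon: Steel spoon lying on the table beyond the board's far edge, along the board's y. Leave alone.
- brush: Brush lying on the table beyond the board's -y end. Leave alone.
- bowl: White bowl, 140 mm across, 60 mm high, to the left. Leave alone.
- jar: Jar with red cap, 68 mm across, 110 mm high, to the right. Leave alone.
- mug: Blue mug, 76 mm across, 90 mm high, far left. Leave alone.

How it is judged (in metres and radians):
On the way, in this order (a step that is already met when the one before it is completed fails the run):
1. the fingers push the stop from its start-end side ((contact force between the fingers and stop_c1 above 0.3 N or contact force between the fingers and stop_c2 above 0.3 N)), for 0.05 s.
2. the plunger drops into the notch beside the yellow clip (y of stop_mark in the frame of clip_yellow between -0.0035 and 0.0035 m and value of joint plunger above 0.0035 m), for 0.2 s.
At the end, for the whole second after the job is handed in: The stop's index line is within 3.5 mm of the yellow clip along the rail, the plunger is down by more than 3.5 mm, the stop is at rest, and every loose thing is within 30 mm of where it began (all of step 2 and velocity of joint stop between -0.005 and 0.005 m/s and distance of each of ring_cutter, scraper, spoon, brush, bowl, jar, mug from where it was at the start of the episode below 0.03 m); the robot touches nothing.
It fails at once if the stop is pinched (fingers press on both of its sides at once) ((contact force between the fingers and stop_c1 above 1.5 N or contact force between the fingers and stop_c2 above 1.5 N) and (contact force between the fingers and stop_c3 above 1.5 N or contact force between the fingers and stop_c4 above 1.5 N)).
It fails at once if the stop is pushed with more than 40 N (contact force between the arm and stop above 40 N).
It fails at once if the plunger is pulled up more than 3 mm (value of joint plunger below -0.003 m).
It fails at once if a bystander is pushed over 30 mm away, carried off or lifted (distance of any of ring_cutter, scraper, spoon, brush, bowl, jar, mug from where it was at the start of the episode above 0.03 m).
It also fails if it takes over 42 s, if anything falls off the work surface, if the arm or the gripper's body presses on something with over 40 N, if the wrist force passes 120 N, or if a joint passes its speed limit or range.

## Working session

There is one attempt and no reset: what is moved stays moved. The work goes in short steps, each a Python script; the robot and the scene stay as the last script left them, time stands still between calls to the robot, and variables do not carry over. Pictures are saved under pics/ and viewed, at most 10 in all, crops included, and the job is handed in when it is done.

```bash
mkdir -p pics; ls; python3 - <<'E'
from plant import robot
import cv2
for n in("scene","top"):
    cv2.imwrite(f"pics/{n}0.png",robot.grab_frame(n)); c=robot.get_calibration(n); print(n,c)
o=robot.observe();print(o["time"],o["tool_pos"],o["tcp_rot"],robot.tip_reach)
E
```

```text
pics
scene {'vertical_fov': 42.22819809888122, 'cx': 308.79609335705663, 'cy': 202.85234911011662, 'rvec': array([ 1.02474937,  2.27066372, -1.20334242]), 'tvec': array([ 0.37063937, -0.15058583,  2.02015911])}
top {'vertical_fov': 50.36755523480926, 'cx': 321.8890475824477, 'cy': 200.02645539885893, 'rvec': array([ 2.09421133, -2.15012617,  0.19638341]), 'tvec': array([0.02013273, 0.54118838, 1.42716242])}
0.1 [0.13132542 0.58523505 0.30318186] [-1.79931702e+02 -1.33227225e-02  1.67349064e+02] 0.0726
```

View pics/top0.png

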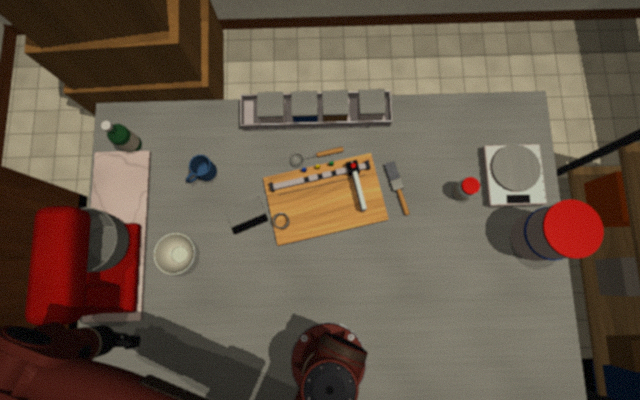

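View pics/scene0.png

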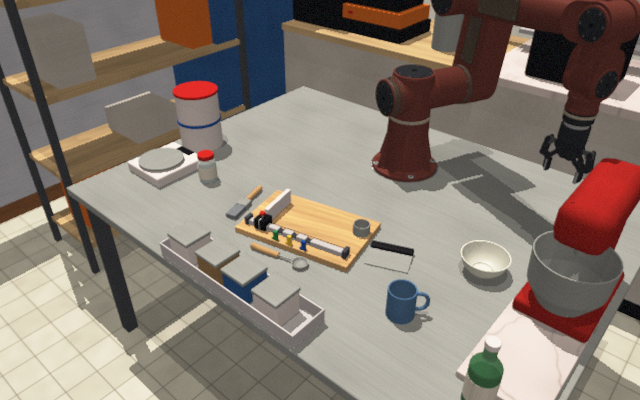

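Top view: board about (264–388, 153–245), stop near (358,185) with its red cap at (353,165), and the clips at about (303,168) blue, (317,166) yellow and (330,163) green. The board's +y points to the left of the picture. Next I'll measure these by colour.

```bash
cat > h.py <<'E'
import cv2, numpy as np
from plant import robot
def K(c,H=400):
    f=H/2/np.tan(np.radians(c["vertical_fov"]/2)); return np.array([[f,0,c["cx"]],[0,f,c["cy"]],[0,0,1]])
def onplane(c,uv,z):
    R=cv2.Rodrigues(c["rvec"])[0]; o=-R.T@c["tvec"]
    d=R.T@np.linalg.inv(K(c))@np.array([*uv,1.]); return (o+d*(z-o[2])/d[2])
def blobs(im,lo,hi,roi,n=1):
    x0,y0,x1,y1=roi; h=cv2.cvtColor(im[y0:y1,x0:x1],cv2.COLOR_BGR2HSV)
    m=cv2.inRange(h,lo,hi); k,_,s,c=cv2.connectedComponentsWithStats(m)
    i=sorted(range(1,k),key=lambda j:-s[j,4])[:n]
    return [(c[j]+[x0,y0],s[j,4]) for j in i],m
E
python3 - <<'E'
from h import *
im=cv2.imread("pics/top0.png"); c=robot.get_calibration("top"); roi=(255,145,395,250)
for n,lo,hi,z in(("yellow",(24,130,110),(34,255,255),.036),("blue",(105,120,60),(130,255,255),.036),("green",(45,100,50),(85,255,255),.036),("red",(0,190,90),(5,255,255),.079)):
    for uv,a in blobs(im,lo,hi,roi,2)[0]: print(n,uv.round(1),a,onplane(c,uv,z).round(4))
h=cv2.cvtColor(im,cv2.COLOR_BGR2HSV)
m=cv2.inRange(h,(8,70,90),(24,255,255)); m[:148]=0;m[250:]=0;m[:,:258]=0;m[:,392:]=0
m=cv2.morphologyEx(m,cv2.MORPH_OPEN,np.ones((3,3))); m=cv2.morphologyEx(m,cv2.MORPH_CLOSE,np.ones((25,25)))
ct=max(cv2.findContours(m,0,2)[0],key=cv2.contourArea)
b=cv2.boxPoints(cv2.minAreaRect(ct)); print(b); print([onplane(c,p,.02).round(4)[:2] for p in b])
r=np.array([onplane(c,p[0],.02)[:2] for p in ct],np.float32); print(cv2.minAreaRect(r))
w,mw=blobs(im,(0,0,170),(180,60,255),(335,155,380,215)); print(w)
g=cv2.resize(im[145:250,255:395],None,fx=5.6,fy=5.6,interpolation=cv2.INTER_CUBIC); cv2.imwrite("pics/topz.png",g)
E
```

```text
yellow [317.1 165.8] 8 [0.6691 0.0196 0.036 ]
blue [303.1 169.1] 8 [0.658  0.0697 0.036 ]
green [330.8 163. ] 10 [ 0.6779 -0.0294  0.036 ]
red [353.1 165. ] 21 [ 0.6566 -0.1054  0.079 ]
[[257.5711  165.16519]
 [370.19574 138.83737]
 [389.18024 220.0488 ]
 [276.5556  246.37662]]
[array([0.6815, 0.2345]), array([ 0.7696, -0.176 ]), array([ 0.4694, -0.2287]), array([0.3875, 0.1677])]
((0.5770376324653625, 0.00039540231227874756), (0.3034515082836151, 0.40657663345336914), 11.669439315795898)
[(array([359.55737705, 189.97540984]), np.int32(122))]
```

View pics/topz.png

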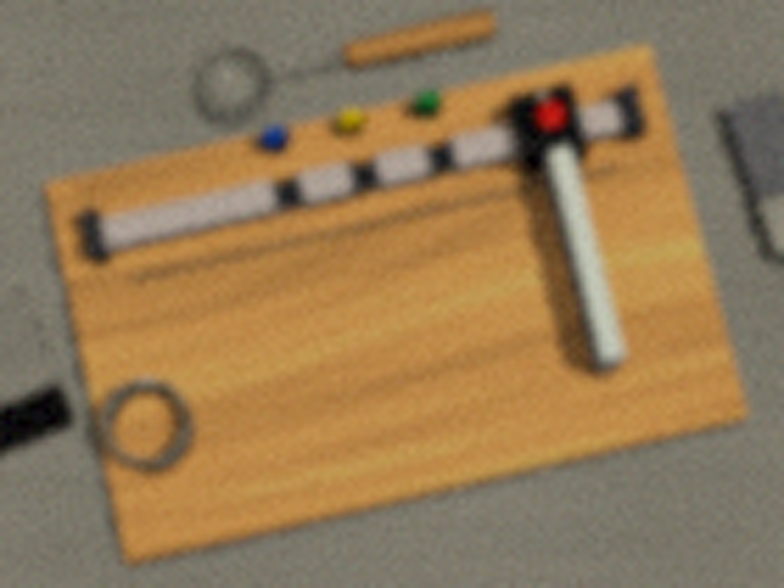

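The yellow clip is the middle one, so the target is the 0.13 notch. The stop is at about 0.01, with the green clip's notch before it. I'll close the fingers and approach behind the fence.

```bash
cat >> h.py <<'E'
from math import radians,cos,sin
E
python3 - <<'E'
from h import *
c=robot.get_calibration("top")
w=[onplane(c,(255+x/5.6,145+y/5.6),.02)[:2] for x,y in((47,185),(652,45),(748,410),(127,562))]
a=w[0]-w[1]; b=w[3]-w[2]; print(np.linalg.norm(a),np.linalg.norm(b),[np.degrees(np.arctan2(-v[0],v[1])) for v in(a,b)])
yaw=np.mean([np.degrees(np.arctan2(-v[0],v[1])) for v in(a,b)]+[11.35]); print(yaw)
ex=np.array([cos(radians(yaw)),sin(radians(yaw)),0]); ey=np.array([-ex[1],ex[0],0])
C=np.array([.6566,-.1054,0]); Y=np.array([.6691,.0196,0])
print("travel",(Y-C)@ey,"clip x off",(Y-C)@ex, "board mid",np.mean(w,0))
P=C-.085*ex+ey*(-.007-.011-.03); np.savez("g.npz",yaw=yaw,ex=ex,ey=ey,C=C,Y=Y)
robot.set_gripper(0)
for y in(yaw+90,yaw-90):
    q=robot.ik([P[0],P[1],.25],[180,0,y]); print(y,q)
y=yaw+90
robot.move_pose([P[0],P[1],.25],[180,0,y])
robot.line_to([P[0],P[1],.115],vel=.12)
o=robot.observe(); print(o["time"],o["tool_pos"],o["tcp_rot"],o["ft_force"])
f=[]
for i in range(8): robot.pause(.05); f.append(robot.observe()["ft_force"]@ey)
print(np.round(f,2))
cv2.imwrite("pics/w1.png",robot.grab_frame("wrist"))
E
```

```text
0.40004953377820524 0.39985895303214686 [np.float64(11.900921050383657), np.float64(12.273109666629706)]
11.841343572337786
travel 0.1197749175332375 clip x off 0.03788428605511999 board mid [ 0.5539599  -0.00689931]
101.84134357233779 [-28.55159022   7.02785508   1.11338073  84.08552565   0.
  49.60706621]
-78.15865642766221 [ -28.55159022    7.02785508    1.11338073   84.08552565    0.
 -130.39293379]
5.2333 [ 0.58379159 -0.17011087  0.11601887] [1.79932828e+02 6.02157984e-02 1.01840265e+02] [ 0.57818036 -0.58775639  0.074519  ]
[ 0.11 -0.31  0.39 -0.47 -0.19 -0.7  -0.19  1.02]
```

View pics/w1.png

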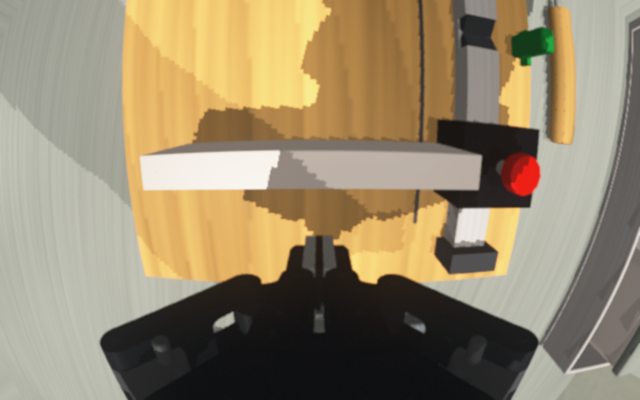

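The wrist view shows the closed fingers (320,240) behind the fence (140–480, 150–190) with a clear path, and the plunger cap at (521,174). Next I'll push in small steps and log the force.

```bash
cat >> h.py <<'E'
def push(s0,s1,step,P,ey,n=4,vel=.03):
    out=[]
    for s in np.arange(s0+step,s1+1e-6,step):
        robot.line_to(P+ey*s,vel=vel); f=[]
        for _ in range(n): f.append(robot.observe()["ft_force"]@ey); robot.pause(.02)
        o=robot.observe(); out.append((round(1e3*s,1),round(1e3*(o["tool_pos"]-P)@ey,1),round(float(np.mean(f)),1)))
    return out
E
python3 - <<'E'
from h import *
g=np.load("g.npz"); ey=g["ey"]; P=robot.observe()["tool_pos"]; np.save("P.npy",P)
robot.line_to(P+ey*.02,vel=.05)
print(push(.02,.036,.004,P,ey)); robot.line_to(P+ey*.086,vel=.03)
print(push(.086,.118,.002,P,ey)); print(robot.observe()["time"])
E
```

```text
[(np.float64(24.0), np.float64(23.9), -0.2), (np.float64(28.0), np.float64(28.0), -0.1), (np.float64(32.0), np.float64(32.2), 0.6), (np.float64(36.0), np.float64(36.2), -0.4)]
[(np.float64(88.0), np.float64(88.1), 0.3), (np.float64(90.0), np.float64(90.2), 0.1), (np.float64(92.0), np.float64(92.1), -0.1), (np.float64(94.0), np.float64(94.0), -0.1), (np.float64(96.0), np.float64(96.0), 0.0), (np.float64(98.0), np.float64(98.0), 0.1), (np.float64(100.0), np.float64(99.8), -2.5), (np.float64(102.0), np.float64(101.6), -5.3), (np.float64(104.0), np.float64(103.7), -5.2), (np.float64(106.0), np.float64(105.9), -4.5), (np.float64(108.0), np.float64(108.3), -1.5), (np.float64(110.0), np.float64(110.4), 0.1), (np.float64(112.0), np.float64(112.2), -0.0), (np.float64(114.0), np.float64(114.2), -0.4), (np.float64(116.0), np.float64(116.1), -0.4), (np.float64(118.0), np.float64(118.2), 0.1)]
14.5167
```

Notch 1's centre is at finger s≈99 mm: force rises at 100 and it has left the notch by 108. The yellow notch should therefore be at s≈149, pulling in from about 142. I'll push to 145.5 and look.

```bash
python3 - <<'E'
from h import *
g=np.load("g.npz"); ey=g["ey"]; P=np.load("P.npy")
robot.line_to(P+ey*.136,vel=.03); print(push(.136,.1455,.0019,P,ey)); print(robot.observe()["time"])
cv2.imwrite("pics/w2.png",robot.grab_frame("wrist"))
im=robot.grab_frame("top"); cv2.imwrite("pics/top2.png",im); c=robot.get_calibration("top")
for uv,a in blobs(im,(0,190,90),(5,255,255),(255,145,395,250))[0]:
    p=onplane(c,uv,.074); print(uv,a,p,(p-g["Y"])@ey)
E
```

```text
[(np.float64(137.9), np.float64(138.0), 0.2), (np.float64(139.8), np.float64(139.9), 0.4), (np.float64(141.7), np.float64(141.8), 0.3), (np.float64(143.6), np.float64(143.7), 0.3), (np.float64(145.5), np.float64(145.6), -0.5)]
16.85
[353.  159.5] 2 [ 0.67773654 -0.10609095  0.074     ] -0.12478843102167919
```

View pics/w2.png

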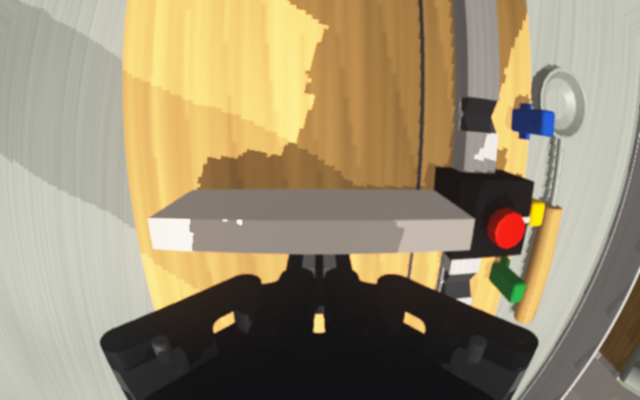

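The stop now stands by the yellow clip (537,213), with the cap at (507,228). I'll back off, then check the cap against the clip with the fisheye model.

```bash
python3 - <<'E'
from h import *
g=np.load("g.npz"); ey=g["ey"]; P=np.load("P.npy")
robot.line_to(P+ey*.11,vel=.08); robot.line_to(P+ey*.10+[0,0,.12],vel=.12); robot.pause(.3)
c=robot.get_calibration("wrist"); im=robot.grab_frame("wrist"); cv2.imwrite("pics/w3.png",im)
R=cv2.Rodrigues(np.array(c["rvec"]))[0]; o=-R.T@np.array(c["tvec"]); f=K(c)[0,0]
def ray(uv,z):
    d=np.array(uv)-[c["cx"],c["cy"]]; r=np.hypot(*d); t=r/f
    v=R.T@np.array([*(d/r*np.sin(t)),np.cos(t)]); return o+v*(z-o[2])/v[2]
res={}
for n,lo,hi in(("yellow",(26,180,110),(34,255,255)),("red",(0,190,90),(5,255,255)),("blue",(105,150,60),(130,255,255)),("green",(45,120,40),(85,255,255))):
    for uv,a in blobs(im,lo,hi,(400,0,639,399),1)[0]:
        print(n,uv.round(1),a,[(z,((ray(uv,z)-P)@ey).round(4)) for z in((.036,.04,.05) if n!="red" else (.074,.079))])
print(robot.observe()["time"],o)
E
```

```text
yellow [457.4 122.2] 75 [(0.036, np.float64(0.1685)), (0.04, np.float64(0.1685)), (0.05, np.float64(0.1685))]
red [429.6 120. ] 361 [(0.074, np.float64(0.1687)), (0.079, np.float64(0.1687))]
blue [597.1 136.4] 462 [(0.036, np.float64(0.1725)), (0.04, np.float64(0.1724)), (0.05, np.float64(0.1723))]
green [448.1 174.7] 282 [(0.036, np.float64(0.1191)), (0.04, np.float64(0.1198)), (0.05, np.float64(0.1216))]
19.0417 [ 0.5500625  -0.00457022  0.30398263]
```

View pics/w3.png

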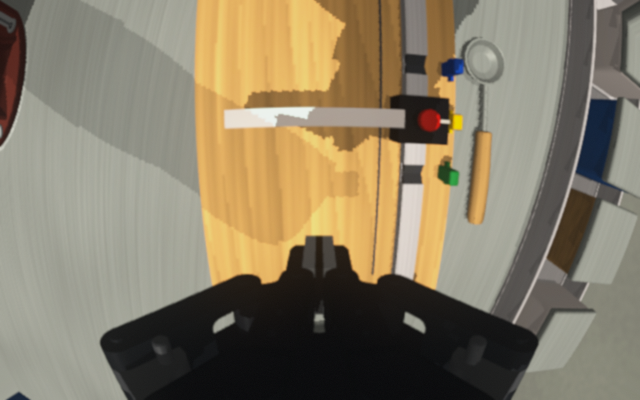

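The camera is almost level with the stop along the rail, so height error barely matters. It puts the cap (429.6,120) at 168.7 mm and the yellow clip (457,122) at 168.5 mm, and the white index line meets the clip. The stop is seated and the hand is clear.

```bash
python3 -c "
from plant import robot
print(robot.job_done())"
```

```text
the job is handed in; nothing more can be done
None
```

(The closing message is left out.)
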